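# Drop the stop plate over the pin of the bottle-labelling bed

### The job

Refit the stop plate of the bottle-labelling bed: pick it up by its wooden block and gently lay it between the bed's rails, hole end towards the bottle-neck saddle, with the hole still clearly short of the brass pin wherever it may stand in its slot, so that the plate rides on the pin. Then slide it gently towards the saddle until the hole finds the pin and the plate drops over it and lies flat on the bed; never force it against the pin or the bed (stay well under 25 N). Let go and leave the other things where they are.

Things in the scene. Friction and masses are not known exactly. Their poses are not given: they have to be found in the camera images.
- bed: Dark wooden labelling bed, screwed down; origin on the worktop. x runs along the rails to the neck saddle, y across, z up. Board x -100 to +126 mm, 100 wide, top at z = 12. Two rails, x -99 to +73: inner faces at y = +-35 (70 apart) up to z = 27, flaring outwards above, to z = 36. The saddle, a notched cross piece 16 thick and up to 50 high, stands at x = +112.
- slot (a point): Middle of the pin's slot on the board's top (bed x = 0, y = 0, z = 12 mm); axes as the bed's. A rigid brass pin, 11 mm in diameter, chamfered, stands 10 mm above the board on the line y = 0. It is clamped for the bottle size of the day anywhere from x = -15 to +15 mm, new every time and not measured: it is found by feel, as the plate locks on it.
- stop_plate: Loose stop plate, 0.2 to 0.4 kg: metal plate x -60 to +55, 66 wide (y), 8 mm thick; origin at the centre of its 17 mm round through hole, underside. The wooden block makes the -x end the heavier (centre of mass x = -27); +x points at the saddle when fitted. Seated, the origin is at bed z = 12 mm and has about 3 mm of play.
- stop_block (a point): Centre of the plate's upright wooden block, to be grasped: 16 mm thick along plate x, 44 wide, 46 high, on the plate at x = -42, y = 0; this point is 31 mm above the underside; axes as the plate's. Laid short of the pin, the plate rests on its -x end and the pin, nose up 0.08 to 0.15 rad; pushed by the block or held loosely it drops by its own weight at the pin.
- waiting_bottle: Bystander, to be left alone: dark half bottle, 58 mm across, 235 high, standing behind the bed; origin at the centre of its foot.
- votive_glass: Bystander, to be left alone: low bowl-shaped glass, 74 mm across, 43 high; origin at the centre of its foot.
- candle: Bystander, to be left alone: small tealight candle in an aluminium cup, 40 mm across, 44 high with its flame; origin at the centre of its foot.
- steel_cup: Bystander, to be left alone: grey steel cup with a strap handle, 58 mm across, 92 high; origin at the centre of its foot.
Not all that is in view belongs to the job. Leave any purple look-alike of the stop_plate alone.

How it is judged:
By the outcome, as a careful person would: the job done as asked, in the order asked, and still so for the second after the job is handed in, with the robot touching nothing.
It also fails if it takes over 38 s, if anything falls off the work surface, if the arm or the gripper's body presses on something with over 40 N, if the wrist force passes 120 N, or if a joint passes its speed limit or range.

### The arm

A 7-joint arm with a two-finger parallel gripper is mounted at the origin on a cart in front of the work surface, level with it; the furniture and walls round the work are solid. World frame = base frame: x ahead of the robot, y to its left, z up, the work surface at z = 0. Lengths are in mm, angles in rad, forces in N, time in s.
With the tool pointing down it reaches from about 425 to 925 mm from the base axis. Payload 6.8 kg.
Tool frame: the origin (TCP) lies on the centre line of the jaws, within the pads' length; the fingertips stand 25 mm ahead of it and the grasp point (between the pads) lies 6 mm ahead of it; z points along the fingers, y is the line along which they close (so a half turn about z gives the same grasp; the last joint's range is limited). The gripper opens to 88 mm and grips with 3 to 60 N. Pads are 20 mm wide; open, the fingers measure 115 mm over their backs; the gripper's body (75 mm by 178 mm) begins 61 mm behind the grasp point.
Start: joints at [-1.226, 0.477, 0.022, 1.555, -0.011, 1.109, -0.083], TCP at [295.301, 606.996, 247.664] pointing down, gripper open.
Joint ranges: [-2.96, 2.96], [-0.34, 2.1], [-1.41, 1.46], [0.24, 2.44], [-1.37, 4.51], [0.17, 1.92], [-2.96, 2.96]. Speed limits (rad/s): [2.39, 2.39, 3.14, 3.14, 3.14, 3.14, 3.14].

### API

Orientations are given as a unit quaternion [x, y, z, w].
In Python, from plant import r, capture, calibration gives the robot as it stands.
- The arm moves only by the tool drive_tool, never from a script. Its arguments are lists of equal length, an entry for each row: "twist": the turn, a rotation vector about the tool's x, y, z in rad, a list of three; "travel": the shift along the tool's x, y, z in mm, a list of three; "jaw": the opening, from -1 (shut) to 1 (fully open). A call has 1 to 8 rows; each row shifts and turns the commanded pose from where the row before left it, along the tool's axes as they then stand; what a row does not reach is not made up. A row lasts 1/8 s, in which the tool goes at most 62.5 mm and 10.7 degrees, less where a joint would pass 70% of its speed; a pose out of reach is approached as far as the arm can. A call is refused whole if a number of a shift passes 62.5 or a number of a turn 0.188, either way. A call with a gripper value outside its range is refused whole. The fingers move at their own pace and stop on an object; the grip force is fixed at half the most. Time passes only in rows, so rows that do not move let the fingers close. It gives the time, the measured TCP pose, the force, the opening and the grip force at its end, in the units of the state.
- r.get_obs(): the state, without advancing time (a new reading comes with each control period).
- capture(name): name is "side" or "top" or "wrist"; returns the picture (400x640x3 uint8, blue, green, red); there is no depth.
- calibration(name): a dict with "fx", "fy", "cx", "cy" (pixels), "D" ([k1, k2, p1, p2, k3] as OpenCV has them; the pictures are not rectified), "R" (3x3) and "t" (3): a world point X has camera coordinates R X + t; the wrist camera has in their place "tool_from_camera" (4x4, takes a point from camera to tool coordinates, whose origin is the TCP and whose axes are the flange's). Camera axes: x right, y down, z forward; pixel columns grow to the right and rows downward; lengths in mm; the calibration is good to about 2 mm. A picture is of the moment at which its call begins: read the wrist's pose just before it. calibration takes no time and is no camera call.
- r.close_job(): hands the job in; it is judged then, once.
The state is a dict: "time": time; "joints": joint angles; "dq": joint speeds; "tau": joint torques, N m; "ee_pos": TCP position; "ee_rot": TCP orientation; "contact_force": force on the tool from outside, world axes, zero at the start; "moment": the same for the moment, N m; "gripper_width": finger opening in mm; "finger_force": force on a finger pad.
Only numpy, scipy, OpenCV 4.12 (cv2) and the standard library are available. Lean on these libraries where they do the work, as an engineer would, in place of code of your own. Each camera call takes 0.05 s, during which the arm holds its last target. There are 200 camera calls.

## Working session

There is one attempt and no reset: what is moved stays moved. The work goes in short steps, Python scripts to look and compute and a tool call to move; the robot and the scene stay as the last step left them, time stands still between calls to the robot, and variables do not carry over. Pictures are saved under pics/ and viewed, at most 12 in all, crops included, and the job is handed in when it is done.

Besides the shell and the picture viewer there is one more tool, called after ">>>" by a JSON object that holds its "fn" and its "kwargs", one argument or row to a line. drive_tool: Moves the arm, as the interface text tells. Its arguments: {"type":"object","properties":{"twist":{"type":"array"},"travel":{"type":"array"},"jaw":{"type":"array"}},"required":["twist","travel","jaw"]}

```bash
mkdir -p pics; ls
python3 - <<'E'
from plant import r,capture,calibration
import cv2
for n in("side","top"):
    cv2.imwrite(f"pics/{n}0.png",capture(n))
    print(n,calibration(n))
print(calibration("wrist"))
print(r.get_obs())
E
```

```text
pics
side {'fx': 424.1524382238019, 'fy': 424.1524382238019, 'cx': 331.70317902923193, 'cy': 199.66472025344348, 'D': array([0.00429388, 0.        , 0.        , 0.        , 0.        ]), 'R': array([[ 7.67643845e-01,  6.40876596e-01,  3.41675115e-04],
       [ 5.00496560e-01, -5.99163070e-01, -6.24905441e-01],
       [-4.00282552e-01,  4.79875822e-01, -7.80700374e-01]]), 't': array([-544.37669591, -232.65867321, 1188.72242929])}
top {'fx': 501.48116833286076, 'fy': 501.48116833286076, 'cx': 325.27827172094925, 'cy': 203.28218474113137, 'D': array([-0.11263511,  0.        ,  0.        ,  0.        ,  0.        ]), 'R': array([[ 0.0061775 , -0.99991813, -0.01120588],
       [-0.98856823, -0.00441841, -0.1507094 ],
       [ 0.15064755,  0.01200878, -0.9885146 ]]), 't': array([ 116.53134564,  609.22217421, 1125.37427859])}
{'fx': 355.56840048124917, 'fy': 355.56840048124917, 'cx': 324.11343215074265, 'cy': 198.69905116988565, 'D': array([-0.06199035,  0.        ,  0.        ,  0.        ,  0.        ]), 'tool_from_camera': array([[ 3.83143466e-04, -9.58157846e-01, -2.86240100e-01,
      
[... 318 characters left out ...]
3,  0.47773029,  0.02234014,  1.55629875, -0.01149062,
        1.10931808, -0.08308739]), 'dq': array([-1.59046908e-06, -3.49806914e-04,  1.42652288e-03, -9.86493415e-04,
        2.23572488e-04, -1.60559413e-03,  1.42489230e-03]), 'tau': array([ 4.92215739e-03, -5.84088993e+01,  1.54098574e+00, -2.73312807e+01,
       -5.40006836e-02,  1.31232943e-02,  5.49734568e-05]), 'ee_pos': array([295.10484256, 606.5326067 , 246.79298638]), 'ee_rot': array([ 2.24457818e-01,  9.74483467e-01, -8.04097150e-04, -1.20940019e-04]), 'contact_force': array([-0.19787317, -0.39213642,  0.67112501]), 'moment': array([-0.02788125, -0.01325748,  0.01092078]), 'finger_force': 0.0, 'gripper_width': 87.81541875661912}
```

View pics/top0.png

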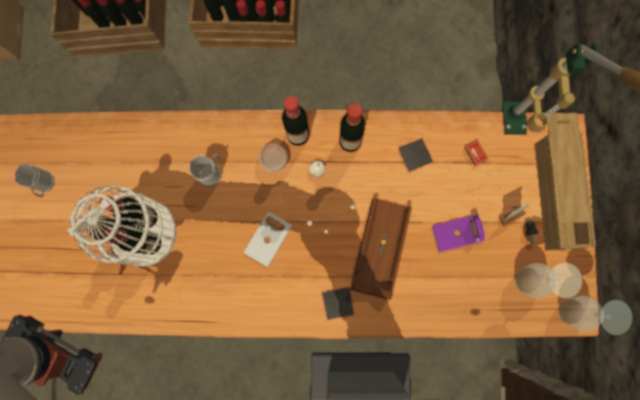

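View pics/side0.png

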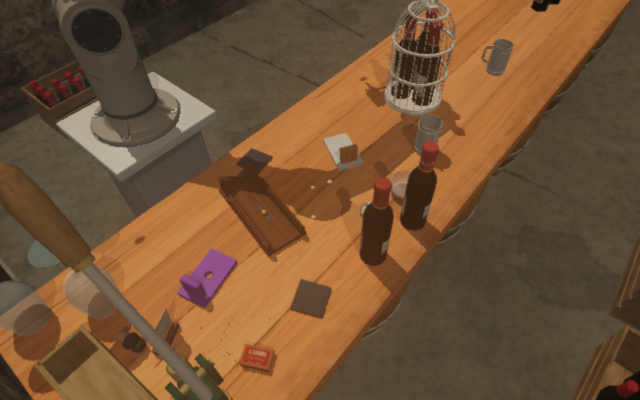

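The top view shows the white plate at about (268,240) with its block at about (275,223). The bed is at about (382,247), with the brass pin near (383,242). The saddle seems to be at the lower end, about (373,290). I'll zoom in to confirm.

Run:
```python
import cv2,numpy as np
t=cv2.imread("pics/top0.png");s=cv2.imread("pics/side0.png")
a=cv2.resize(t[185:310,235:425],None,fx=4,fy=4,interpolation=cv2.INTER_CUBIC)
b=cv2.resize(s[125:260,210:375],None,fx=4,fy=4,interpolation=cv2.INTER_CUBIC)
cv2.imwrite("pics/a.png",a);cv2.imwrite("pics/b.png",b)
```

```text
(no output)
```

View pics/a.png

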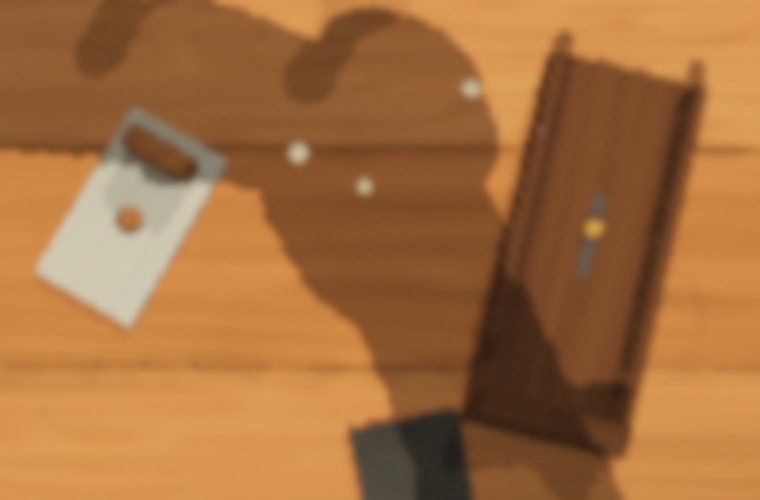

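View pics/b.png

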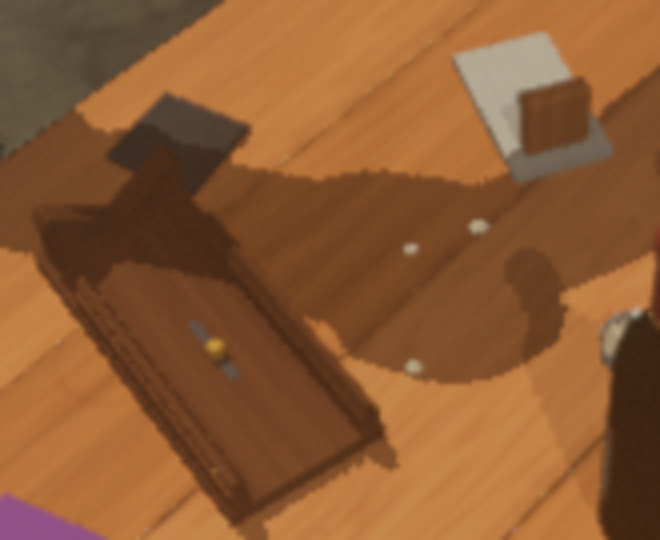

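The zoom confirms it. The saddle is at the end near the robot (crop (545,430)), so bed +x points towards the base. The plate's block is at its far end (crop (160,152)), its hole is at crop (130,219), and the pin is at crop (594,228).

```bash
cat > h.py <<'E'
import numpy as np,cv2
from scipy.spatial.transform import Rotation as R
from plant import calibration
def ray(cam,px,obs=None):
    c=calibration(cam);K=np.array([[c['fx'],0,c['cx']],[0,c['fy'],c['cy']],[0,0,1]])
    p=cv2.undistortPoints(np.array(px,float).reshape(-1,1,2),K,np.array(c['D']))[:,0]
    d=np.c_[p,np.ones(len(p))]
    if cam=='wrist':
        T=np.array(c['tool_from_camera']);Rt=R.from_quat(obs['ee_rot']).as_matrix()
        return obs['ee_pos']+Rt@T[:3,3],d@(Rt@T[:3,:3]).T
    return -c['R'].T@c['t'],d@c['R']
def onz(cam,px,z,obs=None):
    o,d=ray(cam,px,obs);return o+d*((z-o[2])/d[:,2])[:,None]
def proj(cam,X,obs=None):
    c=calibration(cam);K=np.array([[c['fx'],0,c['cx']],[0,c['fy'],c['cy']],[0,0,1]]);X=np.array(X,float).reshape(-1,3)
    if cam=='wrist':
        T=np.array(c['tool_from_camera']);Rt=R.from_quat(obs['ee_rot']).as_matrix()
        Xc=((X-obs['ee_pos'])@Rt-T[:3,3])@T[:3,:3]
    else: Xc=X@c['R'].T+c['t']
    return cv2.projectPoints(Xc,np.zeros(3),np.zeros(3),K,np.array(c['D']))[0][:,0]
E
python3 - <<'E'
from h import *
np.set_printoptions(precision=1,suppress=True)
T=lambda *p:np.array(p)/4+[235,185]
S=lambda *p:np.array(p)/4+[210,125]
for n,c,f in(("top",T([135,107],[228,160],[130,328],[36,271]),0),("side",S([605,152],[515,180],[455,57],[545,32]),0)):
    P=onz(n,c,8);print(n,P,np.linalg.norm(np.diff(P,axis=0,append=P[:1]),axis=1),P.mean(0))
print("hole",onz("top",T([130,219]),8))
print("slot top",onz("top",T([598,197],[583,274]),12),"pin",onz("top",T([594,228]),22))
print("slot side",onz("side",S([192,323],[236,377]),12),"pin",onz("side",S([215,349]),22))
print("rail outer top far L,R",onz("top",T([565,35],[697,63]),36),"near board corners",onz("top",T([467,413],[612,452]),12))
E
```

```text
top [[593.2 256.7   8. ]
 [561.4 199.9   8. ]
 [460.4 256.9   8. ]
 [493.8 314.1   8. ]] [ 65.1 115.9  66.3 114.7] [527.2 256.9   8. ]
side [[594.2 253.6   8. ]
 [565.9 198.8   8. ]
 [465.8 258.7   8. ]
 [496.3 315.7   8. ]] [ 61.6 116.7  64.6 116. ] [530.6 256.7   8. ]
hole [[525.5 258.2   8. ]]
slot top [[539.8 -21.6  12. ]
 [493.9 -12.3  12. ]] pin [[520.5 -18.   22. ]]
slot side [[496.3  -9.6  12. ]
 [543.  -20.6  12. ]] pin [[526.2 -18.8  22. ]]
rail outer top far L,R [[633.6  -0.6  36. ]
 [617.2 -78.6  36. ]] near board corners [[411.9  56.6  12. ]
 [389.4 -28.6  12. ]]
```

```bash
cat >> h.py <<'E'
def cmds(obs,waypts,yawsteps):
    """travel rows in tool axes (at row start) for straight world steps; yawsteps=tool-z turn of each row"""
    M=R.from_quat(obs['ee_rot']);p=np.array(obs['ee_pos'])
    for w,t in zip(waypts,yawsteps):
        print(np.round(M.inv().apply(np.array(w)-p),0).tolist(),t);p=np.array(w);M=M*R.from_rotvec([0,0,t])
E
python3 - <<'E'
from h import *
from plant import r
np.set_printoptions(precision=1,suppress=True)
print("cage foot",onz("side",[[413,105]],0),"bottles",onz("side",[[375,258],[417,222]],0),"cup",onz("side",[[428,150]],0))
o=r.get_obs()
a=np.linspace([295,607,247],[345,340,247],6)[1:];b=np.linspace([345,340,247],[530,255,230],6)[1:]
cmds(o,np.r_[a,b],[0.17]*10)
E
```

```text
cage foot [[564.7 538.    0. ]] bottles [[781.5  57.2   0. ]
 [798.9 194.4   0. ]] cup [[695.2 408.6   0. ]]
[-32.0, -43.0, -0.0] 0.17
[-39.0, -38.0, 0.0] 0.17
[-45.0, -30.0, 0.0] 0.17
[-50.0, -22.0, 0.0] 0.17
[-53.0, -14.0, 0.0] 0.17
[-26.0, 31.0, 3.0] 0.17
[-21.0, 35.0, 3.0] 0.17
[-14.0, 38.0, 3.0] 0.17
[-8.0, 40.0, 3.0] 0.17
[-1.0, 41.0, 3.0] 0.17
```

>>> {"fn": "drive_tool", "kwargs": {
  "twist": [
    [0,0,0.17],
    [0,0,0.17],
    [0,0,0.17],
    [0,0,0.17],
    [0,0,0.17],
    [0,0,0.17],
    [0,0,0.17],
    [0,0,0.17]
  ],
  "travel": [
    [-32,-43,0],
    [-39,-38,0],
    [-45,-30,0],
    [-50,-22,0],
    [-53,-14,0],
    [-26,31,3],
    [-21,35,3],
    [-14,38,3]
  ],
  "jaw": [1,1,1,1,1,1,1,1]
}}

```text
time: 1.1
ee_pos: [456.7, 288.2, 238.5]
ee_rot: [0.789, 0.614, -0.0, -0.0]
contact_force: [0.4, 0.1, -0.1]
gripper_width: 87.9
finger_force: 0.0
```

Run:
```python
from h import *
from plant import r
o=r.get_obs();M=R.from_quat(o['ee_rot']).as_matrix()
print(o['ee_pos'],np.degrees(np.arctan2(M[1,1],M[0,1])),M[:,2],o['time'],o['joints'])
cmds(o,np.linspace(o['ee_pos'],[562.6,237,200],4)[1:],[0]*3)
```

```text
[456.67870311 288.22843562 238.53779064] -14.18033810790706 [-2.05377244e-04  1.45955140e-04 -9.99999968e-01] 1.1 [-0.99684489  0.27307923  0.3845246   1.90993697 -0.12230999  0.98119176
 -0.80451409]
[-8.0, 38.0, 13.0] 0
[-8.0, 38.0, 13.0] 0
[-8.0, 38.0, 13.0] 0
```

>>> {"fn": "drive_tool", "kwargs": {
  "twist": [
    [0,0,0.138],
    [0,0,0.138],
    [0,0,0],
    [0,0,0]
  ],
  "travel": [
    [-8,38,13],
    [-3,39,13],
    [3,39,13],
    [0,0,0]
  ],
  "jaw": [1,1,1,1]
}}

```text
time: 1.6
ee_pos: [562.7, 235.4, 198.3]
ee_rot: [0.866, 0.501, -0.001, 0.001]
contact_force: [-0.0, -0.7, -0.2]
gripper_width: 87.9
finger_force: 0.0
```

Run:
```python
from h import *
from plant import r,capture
np.set_printoptions(precision=1,suppress=True)
o=r.get_obs();im=capture("wrist")
M=R.from_quat(o['ee_rot']).as_matrix();print(o['ee_pos'],np.degrees(np.arctan2(M[1,1],M[0,1])))
x=np.array([np.cos(np.radians(150)),np.sin(np.radians(150)),0]);y=np.array([-x[1],x[0],0]);O=np.array([526,258,0.])
pts=[O+a*x+b*y+[0,0,c] for a,b,c in((55,33,8),(55,-33,8),(-60,33,8),(-60,-33,8),(0,0,8),(-34,22,54),(-34,-22,54),(-50,22,54),(-50,-22,54))]
q=proj("wrist",pts,o);print(q)
for p in q:cv2.circle(im,tuple(int(v) for v in p),2,(0,0,255),-1)
cv2.imwrite("pics/w1.png",im)
```

```text
[562.7 235.4 198.3] -29.925960532597674
[[221.1 210.5]
 [215.5 142.7]
 [339.1 210.7]
 [340.  142.6]
 [276.1 177.5]
 [310.5 215.8]
 [310.  164.1]
 [329.5 215.8]
 [329.9 164.1]]
```

View pics/w1.png

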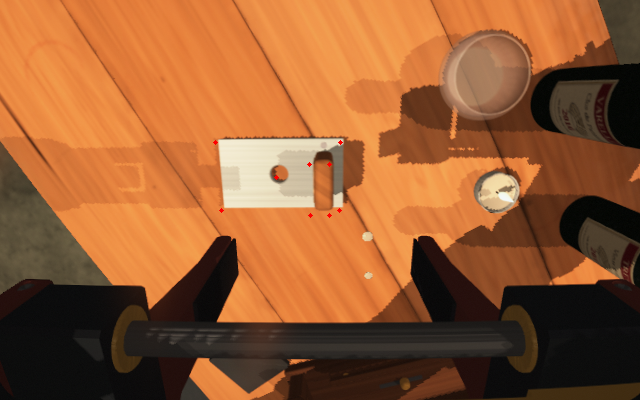

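The wrist view shows the plate with corners at about (219,140), (344,138), (344,208) and (222,210), and the hole at (279,174). That's only about 4 px from the prediction.

Run:
```python
from h import *
from plant import r
np.set_printoptions(precision=2,suppress=True)
o=r.get_obs();im=cv2.imread("pics/w1.png")
h=cv2.cvtColor(im,cv2.COLOR_BGR2HSV);m=((h[...,1]<75)&(h[...,2]>70)).astype(np.uint8);m[:125]=0;m[222:]=0;m[:,:205]=0;m[:,355:]=0
m=cv2.morphologyEx(m,cv2.MORPH_OPEN,np.ones((3,3)))
ys,xs=np.nonzero(m)
P=onz("wrist",np.c_[xs,ys],8,o)[:,:2].astype(np.float32)
c,s,a=cv2.minAreaRect(P);print(c,s,a)
C=onz("wrist",[[219,140],[344,138],[344,208],[222,210]],8,o);print(C,C.mean(0),np.linalg.norm(np.diff(C,axis=0,append=C[:1]),axis=1))
print("hole",onz("wrist",[[279,174]],8,o),"block top",onz("wrist",[[323,152],[324,210],[314,190],[333,190]],54,o))
```

```text
(530.9071655273438, 260.70733642578125) (65.9820556640625, 114.74507904052734) 60.71189498901367
[[497.38 316.3    8.  ]
 [598.23 260.37   8.  ]
 [565.59 201.23   8.  ]
 [461.2  258.51   8.  ]] [530.6 259.1   8. ] [115.32  67.55 119.07  68.17]
hole [[528.65 261.25   8.  ]] block top [[578.94 265.1   54.  ]
 [555.43 222.44  54.  ]
 [556.91 241.54  54.  ]
 [570.45 233.79  54.  ]]
```

>>> {"fn": "drive_tool", "kwargs": {
  "twist": [
    [0,0,-0.01],
    [0,0,0],
    [0,0,0],
    [0,0,0],
    [0,0,0],
    [0,0,0],
    [0,0,0],
    [0,0,0]
  ],
  "travel": [
    [6,2,40],
    [0,0,45],
    [0,0,45],
    [0,0,26],
    [0,0,0],
    [0,0,0],
    [0,0,0],
    [0,0,0]
  ],
  "jaw": [1,1,1,1,0.2,-0.3,-1,-1]
}}

```text
time: 2.65
ee_pos: [566.5, 242.8, 44.8]
ee_rot: [0.862, 0.507, 0.001, -0.0]
contact_force: [0.2, -0.3, 0.3]
gripper_width: 51.3
finger_force: 0.0
```

>>> {"fn": "drive_tool", "kwargs": {
  "twist": [
    [0,0,0],
    [0,0,0],
    [0,0,0]
  ],
  "travel": [
    [0,0,0],
    [0,0,0],
    [0,0,0]
  ],
  "jaw": [-1,-1,-1]
}}

```text
time: 3.02
ee_pos: [566.0, 242.4, 43.6]
ee_rot: [0.862, 0.507, -0.0, -0.0]
contact_force: [-0.3, 1.0, -0.2]
gripper_width: 21.3
finger_force: 0.0
```

>>> {"fn": "drive_tool", "kwargs": {
  "twist": [
    [0,0,0],
    [0,0,0],
    [0,0,0]
  ],
  "travel": [
    [0,0,0],
    [0,0,0],
    [0,0,0]
  ],
  "jaw": [-1,-1,-1]
}}

```text
time: 3.4
ee_pos: [566.1, 242.3, 43.6]
ee_rot: [0.862, 0.507, 0.0, 0.0]
contact_force: [-0.1, 0.3, -1.2]
gripper_width: 15.7
finger_force: 30.0
```

>>> {"fn": "drive_tool", "kwargs": {
  "twist": [
    [0,0,0],
    [0,0,0],
    [0,0,0],
    [0,0,0]
  ],
  "travel": [
    [0,0,-20],
    [0,0,-45],
    [0,0,-45],
    [0,0,0]
  ],
  "jaw": [-1,-1,-1,-1]
}}

```text
time: 3.9
ee_pos: [568.4, 243.2, 158.4]
ee_rot: [0.862, 0.507, 0.004, -0.0]
contact_force: [-0.1, 0.0, -2.1]
gripper_width: 15.9
finger_force: 30.0
```

Run:
```python
from h import *
from plant import r,capture
np.set_printoptions(precision=2,suppress=True)
o=r.get_obs();im=capture("wrist")
M=R.from_quat(o['ee_rot']).as_matrix();print(o['ee_pos'],np.degrees(np.arctan2(M[1,1],M[0,1])),o['gripper_width'],o['finger_force'],o['contact_force'])
cv2.imwrite("pics/w2.png",im)
```

```text
[568.43 243.19 158.37] -29.133028015275613 15.860517817026313 29.990445971488953 [-0.05  0.01 -2.13]
```

View pics/w2.png

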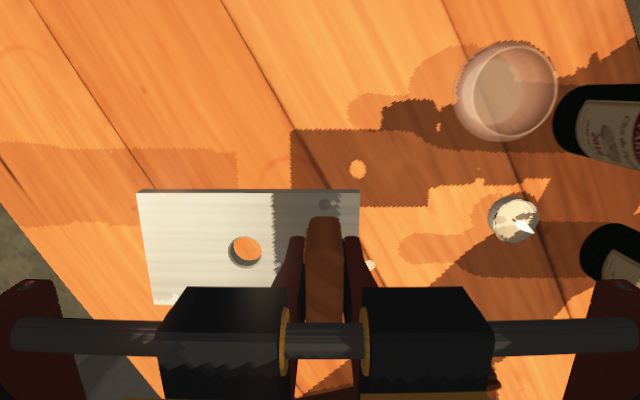

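The plate is gripped and hanging level, with its hole at (245,251). Next I'll carry it past the bed to get an unobstructed view of the rails.

Run:
```python
from h import *
from plant import r
np.set_printoptions(precision=2,suppress=True)
o=r.get_obs()
H=onz("wrist",[[246,251]],o['ee_pos'][2]-35.6,o);M=R.from_quat(o['ee_rot'])
print("hole tool",M.inv().apply(H-o['ee_pos']))
cmds(o,np.linspace(o['ee_pos'],[572,-130,158],9)[1:],[-.05]*6+[0]*2)
```

```text
hole tool [[ -2.11 -39.34  35.53]]
[-40.0, 23.0, -0.0] -0.05
[-42.0, 21.0, -0.0] -0.05
[-43.0, 19.0, -0.0] -0.05
[-43.0, 17.0, -0.0] -0.05
[-44.0, 15.0, -0.0] -0.05
[-45.0, 13.0, -0.0] -0.05
[-45.0, 10.0, -0.0] 0
[-45.0, 10.0, -0.0] 0
```

>>> {"fn": "drive_tool", "kwargs": {
  "twist": [
    [0,0,-0.05],
    [0,0,-0.05],
    [0,0,-0.05],
    [0,0,-0.05],
    [0,0,-0.05],
    [0,0,-0.05],
    [0,0,0],
    [0,0,0]
  ],
  "travel": [
    [-40,23,0],
    [-42,21,0],
    [-43,19,0],
    [-43,17,0],
    [-44,15,0],
    [-45,13,0],
    [-45,10,0],
    [-45,10,0]
  ],
  "jaw": [-1,-1,-1,-1,-1,-1,-1,-1]
}}

```text
time: 4.95
ee_pos: [569.8, -130.5, 152.2]
ee_rot: [0.777, 0.63, -0.001, -0.001]
contact_force: [0.2, 0.7, -1.9]
gripper_width: 15.4
finger_force: 30.0
```

>>> {"fn": "drive_tool", "kwargs": {
  "twist": [
    [0,0,0],
    [0,0,0]
  ],
  "travel": [
    [0,0,0],
    [0,0,0]
  ],
  "jaw": [-1,-1]
}}

```text
time: 5.2
ee_pos: [570.3, -128.5, 152.5]
ee_rot: [0.777, 0.63, -0.001, -0.001]
contact_force: [0.1, 1.3, -3.2]
gripper_width: 15.9
finger_force: 30.0
```

Run:
```python
from h import *
from plant import r,capture
np.set_printoptions(precision=2,suppress=True)
o=r.get_obs();im=capture("wrist")
M=R.from_quat(o['ee_rot']).as_matrix();print(o['ee_pos'],np.degrees(np.arctan2(M[1,1],M[0,1])),o['gripper_width'],o['contact_force'],o['joints'])
cv2.imwrite("pics/w3.png",im)
```

```text
[ 570.33 -128.55  152.51] -11.914988620142882 15.94817837452887 [ 0.12  1.29 -3.21] [-0.19  0.46  0.41  1.88 -0.24  0.85  0.12]
```

View pics/w3.png

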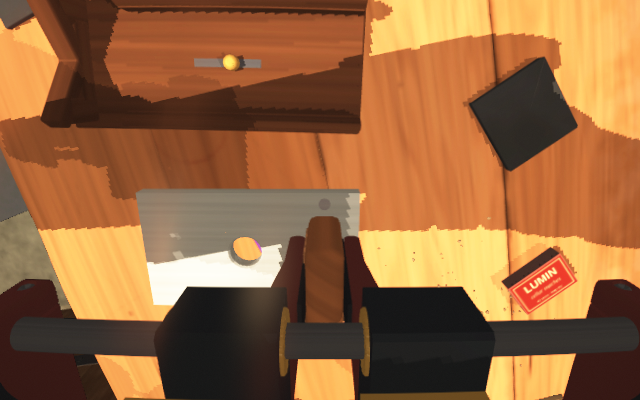

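The bed is in clear view, with slot ends at about (194,62) and (261,64), the pin at (231,62) and the saddle at left. I'll measure the slot and rail directions.

Run:
```python
from h import *
from plant import r
np.set_printoptions(precision=2,suppress=True)
o=r.get_obs();im=cv2.imread("pics/w3.png")
M=R.from_quat(o['ee_rot'])
h=cv2.cvtColor(im,cv2.COLOR_BGR2HSV)
roi=h[50:76,180:280];m=(roi[...,1]<95).astype(np.uint8)
n,l,st,ce=cv2.connectedComponentsWithStats(m);print([(st[i].tolist(),ce[i]) for i in range(1,n) if st[i][4]>20])
y=((roi[...,1]>120)&(roi[...,2]>170)&(roi[...,0]>15)).astype(np.uint8);ys,xs=np.nonzero(y);print("pin",xs.mean()+180,ys.mean()+50,len(xs))
print("slot tool",M.inv().apply(onz("wrist",[[194,62],[261,64]],12,o)-o['ee_pos']))
print("slot world",onz("wrist",[[194,62],[261,64]],12,o),"pin",onz("wrist",[[xs.mean()+180,ys.mean()+50]],22,o))
sg=cv2.createLineSegmentDetector().detect(cv2.cvtColor(im,cv2.COLOR_BGR2GRAY)[:140])[0][:,0]
for s in sg:
    if np.hypot(s[2]-s[0],s[3]-s[1])>50 and abs(s[3]-s[1])<.15*abs(s[2]-s[0]) and s[:4:2].max()<375:
        P=M.inv().apply(onz("wrist",s.reshape(2,2),12,o)-o['ee_pos']);d=P[1]-P[0]
        print(s,P[:,:2].ravel(),"slope x/y",d[0]/d[1])
```

```text
[([14, 9, 30, 8, 219], array([28.54, 12.36])), ([59, 9, 22, 9, 177], array([69.76, 13.09]))]
pin 229.65895953757226 61.936416184971094 173
slot tool [[101.04 -94.79 140.95]
 [ 98.99 -44.67 140.85]]
slot world [[498.3   -9.3   12.  ]
 [546.94 -21.58  12.  ]] pin [[526.8  -16.48  22.  ]]
[356.9  133.24  76.9  126.82] [  47.92   27.49   54.51 -194.82] slope x/y -0.02962468091393459
[255.61   7.52 363.12  10.69] [137.8  -47.02 135.46  29.98] slope x/y -0.030351546362459184
[123.12   7.24 254.38   7.46] [ 140.54 -144.57  137.84  -47.91] slope x/y -0.027849341934898734
[363.13   7.86 229.38   4.18] [137.35  29.94 140.32 -65.83] slope x/y -0.031025628640823893
[226.88   4.38 119.38   4.38] [ 140.22  -67.65  142.61 -147.19] slope x/y -0.029975507694563204
[356.87 123.28 256.88 120.37] [ 55.54  27.28  57.8  -49.64] slope x/y -0.02935516879188836
```

>>> {"fn": "drive_tool", "kwargs": {
  "twist": [
    [0,0,0.0295],
    [0,0,0],
    [0,0,0],
    [0,0,0],
    [0,0,0],
    [0,0,0]
  ],
  "travel": [
    [0,0,0],
    [35,1,0],
    [40,0,0],
    [25,0,15],
    [0,0,25],
    [0,0,0]
  ],
  "jaw": [-1,-1,-1,-1,-1,-1]
}}

```text
time: 6.0
ee_pos: [593.6, -31.9, 111.1]
ee_rot: [0.786, 0.619, -0.002, -0.001]
contact_force: [-0.1, 0.3, -2.0]
gripper_width: 15.9
finger_force: 30.0
```

>>> {"fn": "drive_tool", "kwargs": {
  "twist": [
    [0,0,0],
    [0,0,0]
  ],
  "travel": [
    [0,0,0],
    [0,0,0]
  ],
  "jaw": [-1,-1]
}}

```text
time: 6.25
ee_pos: [596.2, -33.1, 114.5]
ee_rot: [0.786, 0.618, 0.001, 0.0]
contact_force: [1.3, 0.2, -1.9]
gripper_width: 15.9
finger_force: 30.0
```

Run:
```python
from h import *
from plant import r,capture
np.set_printoptions(precision=2,suppress=True)
o=r.get_obs();im=capture("wrist");cv2.imwrite("pics/w4.png",im)
M=R.from_quat(o['ee_rot']);m=M.as_matrix();print(o['ee_pos'],np.degrees(np.arctan2(m[1,1],m[0,1])),o['gripper_width'],o['contact_force'])
for z,n in((o['ee_pos'][2]-35.6,"z plate"),(12,"z12"),(36,"z36")):
  print(n)
  for s in cv2.createLineSegmentDetector().detect(cv2.cvtColor(im,cv2.COLOR_BGR2GRAY)[:300])[0][:,0]:
    if np.hypot(s[2]-s[0],s[3]-s[1])>45 and abs(s[3]-s[1])<.2*abs(s[2]-s[0]) and s[:4:2].max()<420:
        P=M.inv().apply(onz("wrist",s.reshape(2,2),z,o)-o['ee_pos']);d=P[1]-P[0]
        print(s.round(),P[:,:2].ravel(),"slope %.3f"%(d[0]/d[1]))
```

```text
[596.16 -33.1  114.46] -13.673072071488585 15.877023242698883 [ 1.3   0.17 -1.93]
z plate
[187. 136. 239. 136.] [ 58.05 -64.72  58.16 -38.9 ] slope 0.004
[187. 286. 269. 287.] [-24.18 -73.98 -24.17 -27.98] slope 0.000
[231. 191. 136. 192.] [ 30.65 -45.12  29.78 -94.58] slope 0.018
[326. 189. 232. 188.] [ 31.46   2.89  31.78 -44.43] slope -0.007
[143. 159. 354. 159.] [ 46.82 -88.18  46.81  16.97] slope -0.000
[322. 151. 153. 152.] [ 50.73   1.02  50.7  -82.53] slope 0.000
[354. 144.  94. 146.] [  54.24   16.8    53.91 -112.5 ] slope 0.003
[ 98. 141.  38. 142.] [  56.28 -110.1    56.35 -142.45] slope -0.002
[ 86. 161. 142. 160.] [  46.35 -118.53   46.68  -88.84] slope 0.011
[306. 162. 184. 163.] [ 45.04  -6.99  44.91 -67.34] slope 0.002
[161. 164.  98. 164.] [  44.67  -79.46   44.48 -112.15] slope 0.006
z12
[187. 136. 239. 136.] [ 50.39 -90.58  50.54 -54.77] slope 0.004
[187. 286. 269. 287.] [ -63.67 -103.43  -63.64  -39.62] slope 0.000
[231. 191. 136. 192.] [  12.39  -63.4    11.19 -132.  ] slope 0.018
[326. 189. 232. 188.] [ 13.52   3.19  13.96 -62.43] slope -0.007
[143. 159. 354. 15
[... 494 characters left out ...]
29  53.28 -49.07] slope 0.004
[187. 286. 269. 287.] [-49.49 -92.86 -49.47 -35.44] slope 0.000
[231. 191. 136. 192.] [  18.94  -56.84   17.86 -118.57] slope 0.018
[326. 189. 232. 188.] [ 19.96   3.08  20.36 -55.97] slope -0.007
[143. 159. 354. 159.] [  39.13 -110.58   39.12   20.66] slope -0.000
[322. 151. 153. 152.] [  44.01    0.75   43.97 -103.52] slope 0.000
[354. 144.  94. 146.] [  48.39   20.45   47.97 -140.93] slope 0.003
[ 98. 141.  38. 142.] [  50.93 -137.94   51.02 -178.32] slope -0.002
[ 86. 161. 142. 160.] [  38.55 -148.47   38.95 -111.41] slope 0.011
[306. 162. 184. 163.] [ 36.91  -9.25  36.75 -84.57] slope 0.002
[161. 164.  98. 164.] [  36.45  -99.7    36.21 -140.5 ] slope 0.006
```

View pics/w4.png

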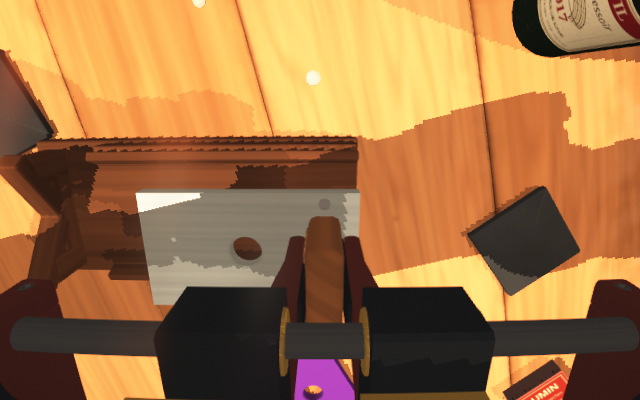

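The view shows the plate parallel to the rails and nearly centred. I'll shift it slightly, tilt the nose up 0.118 rad and lower it in steps.

>>> {"fn": "drive_tool", "kwargs": {
  "twist": [
    [0,0,0],
    [0.059,0,0],
    [0.059,0,0],
    [0,0,0],
    [0,0,0],
    [0,0,0],
    [0,0,0]
  ],
  "travel": [
    [1.3,4,5],
    [0,0,5],
    [0,0,0],
    [0,1.4,12],
    [0,1.4,12],
    [0,0.9,8],
    [0,0,0]
  ],
  "jaw": [-1,-1,-1,-1,-1,-1,-1]
}}

```text
time: 7.18
ee_pos: [598.9, -31.9, 70.5]
ee_rot: [0.784, 0.617, -0.037, -0.047]
contact_force: [-0.7, 0.1, -2.2]
gripper_width: 15.6
finger_force: 30.0
```

>>> {"fn": "drive_tool", "kwargs": {
  "twist": [
    [0,0,0],
    [0,0,0]
  ],
  "travel": [
    [0,0,0],
    [0,0,0]
  ],
  "jaw": [-1,-1]
}}

```text
time: 7.42
ee_pos: [600.1, -32.1, 71.9]
ee_rot: [0.785, 0.617, -0.036, -0.046]
contact_force: [-0.3, -0.5, -2.0]
gripper_width: 16.0
finger_force: 30.0
```

Run:
```python
from h import *
from plant import r,capture
np.set_printoptions(precision=2,suppress=True)
o=r.get_obs();M=R.from_quat(o['ee_rot']);m=M.as_matrix();print(o['ee_pos'],np.degrees(np.arctan2(m[1,1],m[0,1])),o['gripper_width'],o['contact_force'],o['moment'])
T=o['ee_pos'];print("axes x,y,z",m[:,0],m[:,1],m[:,2])
for n,p in(("hole",[-1.7,-42,43.6]),("tail",[-1.7,18,43.6]),("nose",[-1.7,-97,43.6])):print(n,T+m@p)
```

```text
[600.08 -32.15  71.9 ] -13.610839603011215 15.959110493377809 [-0.31 -0.51 -2.02] [-0.06 -0.13  0.04]
axes x,y,z [0.24 0.97 0.  ] [ 0.97 -0.23 -0.12] [-0.11  0.03 -0.99]
hole [554.19 -22.77  33.51]
tail [612.1 -36.8  26.5]
nose [501.1   -9.92  39.93]
```

>>> {"fn": "drive_tool", "kwargs": {
  "twist": [
    [0,0,0],
    [0,0,0],
    [0,0,0],
    [0,0,0]
  ],
  "travel": [
    [0,0.5,4],
    [0,0.5,4],
    [0,0.4,3],
    [0,0,0]
  ],
  "jaw": [-1,-1,-1,-1]
}}

```text
time: 7.92
ee_pos: [599.6, -32.1, 60.0]
ee_rot: [0.785, 0.617, -0.037, -0.047]
contact_force: [-1.5, 0.3, -2.2]
gripper_width: 15.7
finger_force: 30.0
```

>>> {"fn": "drive_tool", "kwargs": {
  "twist": [
    [0,0,0],
    [0,0,0]
  ],
  "travel": [
    [0,0.2,1.5],
    [0,0,0]
  ],
  "jaw": [-1,-1]
}}

```text
time: 8.18
ee_pos: [599.9, -32.2, 58.8]
ee_rot: [0.785, 0.617, -0.036, -0.046]
contact_force: [0.7, 0.7, -2.3]
gripper_width: 15.6
finger_force: 30.0
```

>>> {"fn": "drive_tool", "kwargs": {
  "twist": [
    [0,0,0],
    [0,0,0]
  ],
  "travel": [
    [0,0.1,1.2],
    [0,0,0]
  ],
  "jaw": [-1,-1]
}}

```text
time: 8.43
ee_pos: [599.8, -32.1, 57.6]
ee_rot: [0.785, 0.617, -0.036, -0.046]
contact_force: [-0.4, 0.1, -1.8]
gripper_width: 15.9
finger_force: 30.0
```

>>> {"fn": "drive_tool", "kwargs": {
  "twist": [
    [0,0,0],
    [0,0,0]
  ],
  "travel": [
    [0,0.1,1],
    [0,0,0]
  ],
  "jaw": [-1,-1]
}}

```text
time: 8.68
ee_pos: [599.9, -32.1, 57.3]
ee_rot: [0.785, 0.617, -0.036, -0.046]
contact_force: [-2.2, 0.1, 4.5]
gripper_width: 15.8
finger_force: 30.0
```

>>> {"fn": "drive_tool", "kwargs": {
  "twist": [
    [0,0,0],
    [0,0,0],
    [0,0,0],
    [0,0,0]
  ],
  "travel": [
    [0,0,0],
    [0,0,0],
    [0,0,0],
    [0,0,0]
  ],
  "jaw": [-0.5,-0.4,-0.4,-0.4]
}}

```text
time: 9.18
ee_pos: [599.9, -32.1, 56.5]
ee_rot: [0.785, 0.617, -0.036, -0.046]
contact_force: [1.0, 0.4, 0.8]
gripper_width: 26.1
finger_force: 0.0
```

Run:
```python
from plant import r,capture
import cv2,numpy as np
o=r.get_obs();print(o['ee_pos'],o['contact_force'],o['gripper_width'])
w=capture("wrist");s=capture("side")
cv2.imwrite("pics/w5.png",np.vstack([cv2.resize(w[100:320,60:440],(760,440)) ]))
cv2.imwrite("pics/s5.png",cv2.resize(s[140:260,200:320],(600,600),interpolation=cv2.INTER_CUBIC))
```

```text
[599.85075233 -32.13589091  56.53569155] [0.98779745 0.39413747 0.79313846] 26.08628688844979
```

View pics/w5.png

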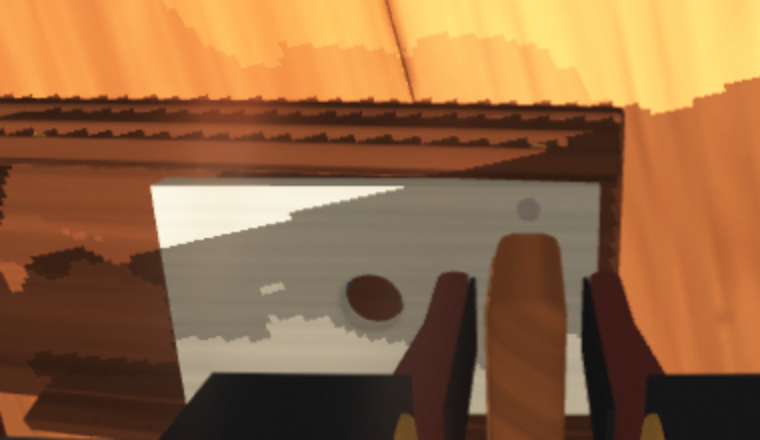

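The plate lies between the rails with its nose up on the pin, and the fingers straddle the block loosely. Now I'll slide it towards the saddle.

>>> {"fn": "drive_tool", "kwargs": {
  "twist": [
    [0,0,0],
    [0,0,0],
    [0,0,0],
    [0,0,0],
    [0,0,0],
    [0,0,0],
    [0,0,0],
    [0,0,0]
  ],
  "travel": [
    [0,-2,0.24],
    [0,-2,0.24],
    [0,-2,0.24],
    [0,-2,0.24],
    [0,-2,0.24],
    [0,-2,0.24],
    [0,-2,0.24],
    [0,-2,0.24]
  ],
  "jaw": [-0.4,-0.4,-0.4,-0.4,-0.4,-0.4,-0.4,-0.4]
}}

```text
time: 10.28
ee_pos: [584.2, -28.3, 56.7]
ee_rot: [0.785, 0.617, -0.036, -0.046]
contact_force: [1.0, -0.0, -0.3]
gripper_width: 26.0
finger_force: 0.8
```

>>> {"fn": "drive_tool", "kwargs": {
  "twist": [
    [0,0,0],
    [0,0,0],
    [0,0,0],
    [0,0,0]
  ],
  "travel": [
    [0,-2,0.24],
    [0,-2,0.24],
    [0,-2,0.24],
    [0,-1.5,0.2]
  ],
  "jaw": [-0.4,-0.4,-0.4,-0.4]
}}

```text
time: 10.78
ee_pos: [577.0, -26.6, 56.7]
ee_rot: [0.785, 0.617, -0.036, -0.046]
contact_force: [3.0, -0.7, 0.7]
gripper_width: 26.7
finger_force: 1.2
```

Run:
```python
from h import *
from plant import r,capture
o=r.get_obs();print(o['ee_pos'],o['contact_force'],o['gripper_width'])
w=capture("wrist");cv2.imwrite("pics/w6.png",w)
h=cv2.cvtColor(w,cv2.COLOR_BGR2HSV)
M=R.from_quat(o['ee_rot'])
```

```text
[576.97894381 -26.57414544  56.73779379] [ 3.00116721 -0.66519735  0.70950505] 26.728151419531372
```

>>> {"fn": "drive_tool", "kwargs": {
  "twist": [
    [0,0,0],
    [0,0,0],
    [0,0,0],
    [0,0,0]
  ],
  "travel": [
    [0,-1.5,0.18],
    [0,-1.5,0.18],
    [0,-1.5,0.18],
    [0,-1,0.12]
  ],
  "jaw": [-0.4,-0.4,-0.4,-0.4]
}}

```text
time: 11.32
ee_pos: [570.7, -25.1, 56.3]
ee_rot: [0.785, 0.617, -0.037, -0.047]
contact_force: [0.7, 0.0, 0.6]
gripper_width: 26.4
finger_force: 0.3
```

>>> {"fn": "drive_tool", "kwargs": {
  "twist": [
    [0,0,0],
    [0,0,0],
    [0,0,0]
  ],
  "travel": [
    [0,-1,0.12],
    [0,-1,0.12],
    [0,0,0]
  ],
  "jaw": [-0.4,-0.4,-0.4]
}}

```text
time: 11.7
ee_pos: [569.0, -24.7, 56.4]
ee_rot: [0.784, 0.617, -0.037, -0.047]
contact_force: [-0.1, -0.1, -0.1]
gripper_width: 26.6
finger_force: 0.0
```

Run:
```python
from plant import capture
import cv2,numpy as np
w=capture("wrist");s=capture("side")
cv2.imwrite("pics/c7.png",np.hstack([cv2.resize(w[120:310,120:400],(560,380)),cv2.resize(s[150:245,215:275],(240,380),interpolation=cv2.INTER_CUBIC)]))
```

```text
(no output)
```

View pics/c7.png

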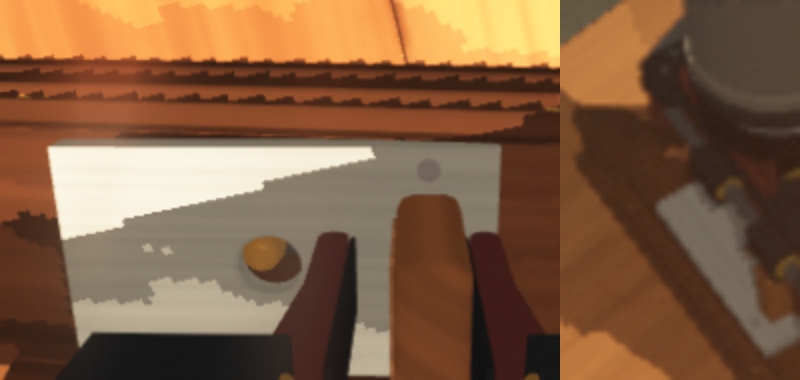

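The pin now shows at the saddle-side edge of the hole (crop (264,252)). The plate still appears nose-up, so I'll go on in small steps.

>>> {"fn": "drive_tool", "kwargs": {
  "twist": [
    [0,0,0],
    [0,0,0],
    [0,0,0]
  ],
  "travel": [
    [0,-1,0.12],
    [0,-1,0.12],
    [0,0,0]
  ],
  "jaw": [-0.4,-0.4,-0.4]
}}

```text
time: 12.18
ee_pos: [567.4, -24.3, 56.6]
ee_rot: [0.785, 0.617, -0.037, -0.046]
contact_force: [-0.7, -0.7, 0.0]
gripper_width: 26.2
finger_force: 0.0
```

```bash
cat > chk.py <<'E'
from h import *
from plant import r,capture
import sys
o=r.get_obs();w=capture("wrist");cv2.imwrite(sys.argv[1],w)
h=cv2.cvtColor(w,cv2.COLOR_BGR2HSV)
m=((h[...,1]<70)&(h[...,2]>70)).astype(np.uint8)[175:300,120:400]
n,l,st,ce=cv2.connectedComponentsWithStats(m);i=1+np.argmax(st[1:,4]);print("plate bbox",st[i]+[120,175,0,0,0])
k=l==i; rows=[(175+y,120+np.nonzero(k[y])[0].min()) for y in(25,60,90)];print("nose edge",rows)
y=((h[...,0]>17)&(h[...,0]<32)&(h[...,1]>150)&(h[...,2]>90))[220:290,220:275];ys,xs=np.nonzero(y);print("pin",xs.mean()+220,ys.mean()+220,len(xs))
print(o['ee_pos'],o['contact_force'],o['finger_force'])
E
for f in w5 w6;do :;done; python3 chk.py pics/w8.png
```

```text
plate bbox [  158   186   212   114 14514]
nose edge [(200, np.int64(159)), (235, np.int64(164)), (265, np.int64(169))]
pin nan nan 0
[567.38305849 -24.25270485  56.55843812] [-0.67887608 -0.66628468  0.01360657] 0.0chk.py:9: RuntimeWarning: Mean of empty slice.
  y=((h[...,0]>17)&(h[...,0]<32)&(h[...,1]>150)&(h[...,2]>90))[220:290,220:275];ys,xs=np.nonzero(y);print("pin",xs.mean()+220,ys.mean()+220,len(xs))
  ret = ret.dtype.type(ret / rcount)
```

The nose edge jumped about 14 px with no force, so the plate has dropped. I'll open and retreat upward, then verify.

>>> {"fn": "drive_tool", "kwargs": {
  "twist": [
    [0,0,0],
    [0,0,0],
    [0,0,0],
    [0,0,0],
    [0,0,0],
    [0,0,0],
    [0,0,0],
    [0,0,0]
  ],
  "travel": [
    [0,0,0],
    [0,0,0],
    [0,0,0],
    [0,-1.8,-15],
    [0,-3.6,-30],
    [0,-4.8,-40],
    [0,-4.8,-40],
    [0,0,0]
  ],
  "jaw": [-0.2,0,0,0,0,0,0,0]
}}

```text
time: 13.22
ee_pos: [569.5, -24.6, 186.5]
ee_rot: [0.785, 0.617, -0.033, -0.044]
contact_force: [-0.2, -1.4, -0.7]
gripper_width: 44.4
finger_force: 0.0
```

>>> {"fn": "drive_tool", "kwargs": {
  "twist": [
    [-0.118,0,0],
    [0,0,0],
    [0,0,0],
    [0,0,0]
  ],
  "travel": [
    [0,0,0],
    [-40,0,-10],
    [-40,0,0],
    [0,0,0]
  ],
  "jaw": [0,0,0,0]
}}

```text
time: 13.72
ee_pos: [547.0, -105.7, 192.5]
ee_rot: [0.788, 0.616, -0.001, 0.0]
contact_force: [0.2, 0.1, -0.5]
gripper_width: 44.1
finger_force: 0.0
```

Run:
```python
from h import *
from plant import r,capture
np.set_printoptions(precision=2,suppress=True)
o=r.get_obs();w=capture("wrist");s=capture("side");print(o['ee_pos'],o['contact_force'],o['time'])
cv2.imwrite("pics/w9.png",w)
cv2.imwrite("pics/c9.png",np.vstack([w[:250],cv2.resize(s[130:270,150:407],(640,349),interpolation=cv2.INTER_CUBIC)]))
```

```text
[ 546.96 -105.69  192.49] [ 0.18  0.09 -0.51] 13.725
```

View pics/c9.png

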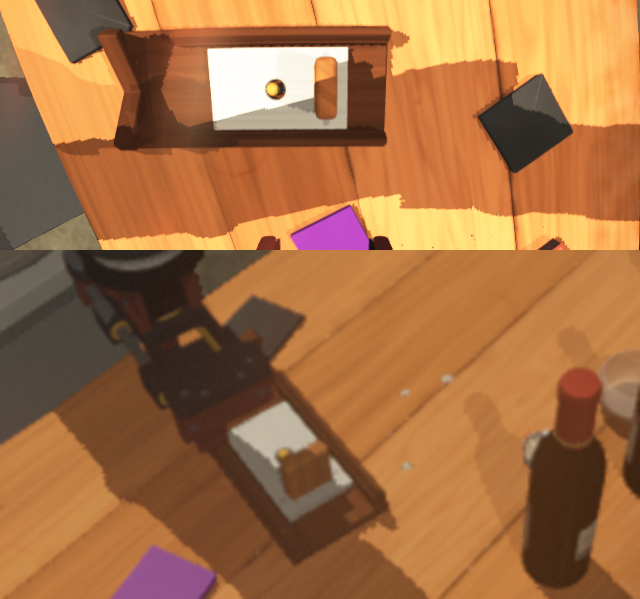

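The pin stands inside the hole at (275,90). I'll check flatness from the plate's corners at (208,49), (348,47), (348,129) and (214,129).

Run:
```python
from h import *
from plant import r
np.set_printoptions(precision=2,suppress=True)
o=r.get_obs();w=cv2.imread("pics/w9.png");h=cv2.cvtColor(w,cv2.COLOR_BGR2HSV)
m=((h[...,1]<80)&(h[...,2]>60)).astype(np.uint8);m[:40]=0;m[136:]=0;m[:,:195]=0;m[:,360:]=0
c=max(cv2.findContours(m,0,1)[0],key=cv2.contourArea);q=cv2.approxPolyDP(cv2.convexHull(c),4,True)[:,0];print(q.tolist())
P=onz("wrist",q,20,o);print(np.linalg.norm(np.diff(P,axis=0,append=P[:1]),axis=1))
```

```text
[[347, 47], [346, 128], [214, 129], [208, 49]]
[ 65.45 114.02  65.2  113.85]
```

Nose and tail widths come out equal (65.2 and 65.5 mm, length 114) on the seated plane, so the plate is lying flat. I'm handing the job in.

```bash
python3 -c "
from plant import r
print(r.close_job())"
```

```text
the job is handed in; nothing more can be done
None
```

The stop plate is seated over the pin and lies flat on the bed with the gripper clear of it, and the job was handed in at about 14 s with measured contact forces of only a few newtons.

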